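# Rack the reagent set in order of size

## Task

Put the four reagent bottles back in the bottle rack in order of size, each standing upright on the rack's base in the hole made for it: smallest bottle in the smallest hole, and so on up to the largest bottle in the largest hole. Do not knock any bottle over, and leave the timer that lies beside them where it is.

Things in the scene. Friction and masses are not known exactly. Their poses are not given: they have to be found in the camera images.
- small_bottle_mid (a point): the smallest of the four reagent bottles, loose and standing upright: small white squat bottle with a green ribbed screw cap: body 36 mm across, cap 25 mm across and 11 mm high, 70 mm tall over the cap. Its side is straight up to 43 mm above its underside, then narrows to the cap. The point is on its axis, half-way up (35.0 mm above its underside); z is its upward axis
- water_bottle_mid (a point): the second smallest of the four reagent bottles, loose and standing upright: white bottle with a white screw cap and a blue band on its label: body 52 mm across, cap 34 mm across and 18 mm high, 115 mm tall over the cap. Its side is straight up to 71 mm above its underside, then narrows to the cap. The point is on its axis, half-way up (57.5 mm above its underside); z is its upward axis
- amber_bottle_mid (a point): the second largest of the four reagent bottles, loose and standing upright: brown (amber) bottle with a black screw cap: body 62 mm across, cap 34 mm across and 20 mm high, 130 mm tall over the cap. Its side is straight up to 80 mm above its underside, then narrows to the cap. The point is on its axis, half-way up (65.0 mm above its underside); z is its upward axis
- large_bottle_mid (a point): the largest of the four reagent bottles, loose and standing upright: large white bottle with a blue screw cap and a green band on its label: body 68 mm across, cap 34 mm across and 22 mm high, 150 mm tall over the cap. Its side is straight up to 93 mm above its underside, then narrows to the cap. The point is on its axis, half-way up (75.0 mm above its underside); z is its upward axis
- hole_1 (a point): the smallest of the rack's four round holes, 48 mm across at the deck, for the 36 mm bottle. The point is on the hole's axis, on the base plate on which the bottle's underside rests, 25 mm below the top of the deck; z is up, y runs along the row
- hole_2 (a point): the second smallest of the rack's four round holes, 64 mm across at the deck, for the 52 mm bottle. The point is on the hole's axis, on the base plate on which the bottle's underside rests, 25 mm below the top of the deck; z is up, y runs along the row
- hole_3 (a point): the second largest of the rack's four round holes, 74 mm across at the deck, for the 62 mm bottle. The point is on the hole's axis, on the base plate on which the bottle's underside rests, 25 mm below the top of the deck; z is up, y runs along the row
- hole_4 (a point): the largest of the rack's four round holes, 80 mm across at the deck, for the 68 mm bottle. The point is on the hole's axis, on the base plate on which the bottle's underside rests, 25 mm below the top of the deck; z is up, y runs along the row
- rack: bottle rack, fixed to the worktop, 96 x 293 mm, 30 mm tall: a 5 mm black base plate and above it, on standoffs, a grey 6 mm deck with four round holes in a row, graded in size. Origin on the worktop, half-way between first and last hole; y runs along the row from the smallest hole to the largest (hole centres at y = -108.5, -47.5, 26.5, 108.5 mm; ends at -138.5 and 154.5 mm), z is up
- lab_timer: white bench timer, 66 x 66 x 18 mm, loose, beside the row of bottles. Origin at the centre of its underside. (Behind the bottles two fixed thermal cyclers: low fronts, 106 mm tall, from world x = 0.50 on, y = -0.11 to 0.24 and 0.32 to 0.68; hoods 360 mm tall from x = 0.60 on, y = -0.13 to 0.22 and 0.34 to 0.70. In front of the bottles only flat things under 20 mm.)

How it is judged:
By the outcome, as a careful person would: the job done as asked, in the order asked, and still so for the second after the job is handed in, with the robot touching nothing.
It also fails if it takes over 131 s, if anything falls off the work surface, if the arm or the gripper's body presses on something with over 40 N, if the wrist force passes 120 N, or if a joint passes its speed limit or range.

## Robot

A 7-joint arm with a two-finger parallel gripper is mounted at the origin on a cart in front of the work surface, level with it; the furniture and walls round the work are solid. World frame = base frame: x ahead of the robot, y to its left, z up, the work surface at z = 0. Lengths are in m, angles in rad, forces in N, time in s.
With the tool pointing down it reaches from about 0.425 to 0.875 m from the base axis. Payload 9.9 kg.
Tool frame: the origin (TCP) lies on the centre line of the jaws, within the pads' length; the fingertips stand bot.nose_length ahead of it and the grasp point (between the pads) lies 8 mm behind it (bot.nose_length is the distance from the TCP to the fingertips, in m); z points along the fingers, x is the direction in which the jaws open and shut, and the axes are right-handed (so a half turn about z gives the same grasp; the last joint's range is limited). The gripper opens to 85 mm and grips with 20 to 120 N. Pads are 22 mm wide; open, the fingers measure 114 mm over their backs; the gripper's body (76 mm by 85 mm) begins 54 mm behind the grasp point. The pads swing forward as they close: fully open they stand 13 mm farther back than shut.
Start: joints at [1.031, 0.576, 0.025, 1.437, -0.015, 1.129, -0.057], TCP at [0.297, -0.606, 0.242] pointing down, gripper open.
Joint ranges: [-2.76, 2.76], [-0.34, 2.15], [-1.52, 1.57], [0.19, 2.46], [-1.09, 4.23], [0.17, 1.99], [-2.82, 2.82]. Speed limits (rad/s): [2.22, 2.22, 3.01, 3.01, 3.14, 3.14, 3.14].

## Interface

Orientations are given as a unit quaternion [x, y, z, w].
In Python, from workcell import bot gives the robot as it stands.
- The arm moves only by the tool play_rows, never from a script. Its argument "rows" is a list that holds one entry, the list of rows, each a list of 7 numbers: the shift along the tool's x, y, z in mm, then the turn, a rotation vector about the tool's x, y, z in degrees, then the finger opening in mm, from 0 to 85.4. A call has 1 to 5 rows; each row is the pose to reach, as a shift and turn from the pose measured when the call began, along the tool's axes at that moment; what a row does not reach only later rows make up. A row lasts 1/10 s, in which the tool goes at most 50 mm and 8.59 degrees, less where a joint would pass 70% of its speed; a pose out of reach is approached as far as the arm can. A call with a gripper value outside its range is refused whole. The fingers move at their own pace and stop on an object; "newtons" is the grip in N (left out, the last holds). Time passes only in rows, so rows that repeat a pose let the fingers close. It gives the time, the measured TCP pose, the force and the opening at its end, in the units of the state.
- bot.state(): the state, without advancing time (a new reading comes with each control period).
- bot.get_image(name): name is "side" or "top" or "wrist"; returns a dict with "pixels" (400x640x3 uint8, red, green, blue), "K" (3x3 intrinsics, pixels), "D" ([k1, k2, p1, p2, k3] as OpenCV has them; the pictures are not rectified), "origin" and "orientation" of the camera in the world. Camera axes: x right, y down, z forward; pixel columns grow to the right and rows downward; lengths in m; the calibration is good to about 2 mm. A picture is of the moment at which its call begins. There is no depth.
- bot.sign_off(): hands the job in, once; it reports no verdict.
The state is a dict: "time": time; "joint_positions": joint angles; "qd": joint speeds; "effort": joint torques, N m; "tcp_pos": TCP position; "tool_rot": TCP orientation; "ft_force": force on the tool from outside, world axes, zero at the start; "wrist_torque": the same for the moment, N m; "width": opening from 0.0 (shut) to 1.0 (fully open).
Only numpy, scipy, OpenCV 4.12 (cv2) and the standard library are available. Lean on these libraries where they do the work, as an engineer would, in place of code of your own. Each camera call takes 0.05 s, during which the arm holds its last target. There are 200 camera calls.

## Working session

There is one attempt and no reset: what is moved stays moved. The work goes in short steps, Python scripts to look and compute and a tool call to move; the robot and the scene stay as the last step left them, time stands still between calls to the robot, and variables do not carry over. Pictures are saved under pics/ and viewed, about 12 in all and at most 16, crops included, and the job is handed in when it is done.

Besides the shell and the picture viewer there is one more tool, called after "Request:" as name(argument=value, ...), one argument or row to a line, values as JSON. play_rows: Moves the arm, as the interface text tells. Its arguments: {"type":"object","properties":{"rows":{"type":"array"},"newtons":{"type":"number"}},"required":["rows"]}

```bash
ls; mkdir -p pics; cat > h.py <<'E'
import numpy as np, cv2
from scipy.spatial.transform import Rotation as R
from workcell import bot
def save(n,f):
    im=bot.get_image(n); cv2.imwrite(f,im["pixels"][:,:,::-1]); np.savez(f[:-4]+'.npz',**im); return im
def at(im,px,z):
    o=np.array(im["origin"]);r=R.from_quat(im["orientation"])
    p=cv2.undistortPoints(np.array(px,float).reshape(-1,1,2),np.array(im["K"]),np.array(im["D"])).reshape(-1,2)
    d=r.apply(np.c_[p,np.ones(len(p))]); zz=np.broadcast_to(z,len(p))
    return o+d*((zz-o[2])/d[:,2])[:,None]
def proj(im,P):
    r=R.from_quat(im["orientation"]).inv(); c=r.apply(np.atleast_2d(P)-np.array(im["origin"]))
    return cv2.projectPoints(c,np.zeros(3),np.zeros(3),np.array(im["K"]),np.array(im["D"]))[0].reshape(-1,2)
def tool(P):
    s=bot.state(); return R.from_quat(s["tool_rot"]).inv().apply(np.array(P)-s["tcp_pos"])*1000
E
python3 - <<'E'
from h import *
for n in("top","side","wrist"):
    im=save(n,f"pics/{n}0.png"); print(n,im["origin"],R.from_quat(im["orientation"]).as_matrix().round(2).tolist())
s=bot.state();print(s,bot.nose_length,R.from_quat(s["tool_rot"]).as_matrix().round(3))
E
```

```text
pics
top [0.21733004 0.04040287 1.70168826] [[-0.01, -0.99, 0.16], [-1.0, 0.01, -0.01], [0.01, -0.16, -0.99]]
side [-0.17408928  1.12853813  0.78916757] [[-0.86, -0.26, 0.45], [-0.52, 0.41, -0.75], [0.01, -0.88, -0.48]]
wrist [ 0.36657395 -0.5704998   0.37305858] [[0.44, -0.85, -0.28], [-0.9, -0.42, -0.13], [-0.0, 0.31, -0.95]]
{'time': 0.15, 'joint_positions': array([ 1.03121832,  0.57631695,  0.02484972,  1.43772404, -0.0150037 ,
        1.12902418, -0.05648354]), 'qd': array([-6.05949534e-04, -1.28927653e-03, -3.90274191e-05, -2.98636315e-03,
        4.81740690e-05, -1.89357097e-04, -1.03417472e-03]), 'effort': array([ 8.82346085e-04, -7.66261268e+01,  2.25223124e+00, -2.86186159e+01,
        1.56116090e-02,  9.86476050e-03,  6.56955322e-06]), 'tcp_pos': array([ 0.29696771, -0.60578186,  0.24165235]), 'tool_rot': array([ 8.48587770e-01, -5.29054234e-01, -5.61390832e-04, -3.15567640e-04]), 'ft_force': array([ 0.41936974, -0.48880663,  0.4178201 ]), 'wrist_torque': array([0.02308376, 0.00198646, 0.02970675]), 'width': 0.9998742041838631} 0.011 [[ 0.44  -0.898 -0.001]
 [-0.898 -0.44   0.001]
 [-0.001  0.    -1.   ]]
```

View pics/top0.png

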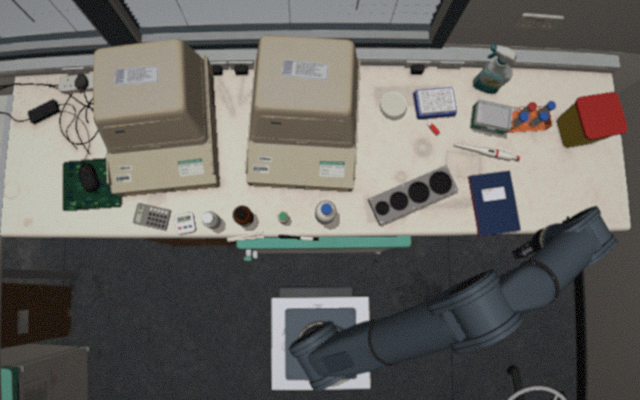

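View pics/side0.png

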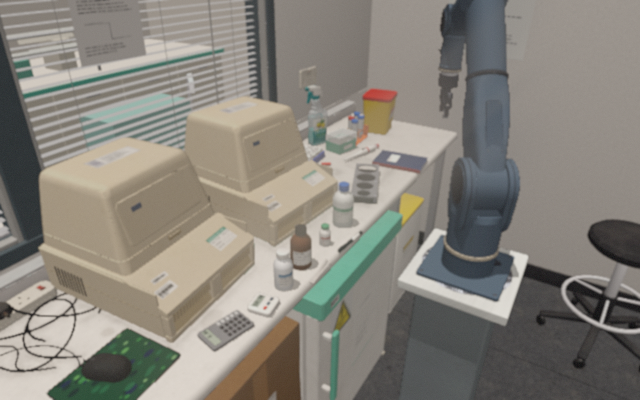

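The top view shows the bottles: water about (210,219), amber (243,215), small (284,217) and large (325,212). The timer is at (186,222), and the rack runs from hole 1 at (381,208) to hole 4 at (440,182). I'll measure from an enlarged crop.

```bash
python3 - <<'E'
import cv2
a=cv2.imread('pics/top0.png')[160:240,180:340];b=cv2.imread('pics/top0.png')[155:235,340:500]
import numpy as np
cv2.imwrite('pics/c1.png',cv2.resize(np.vstack([a[20:],b[:]]),None,fx=4.9,fy=4.2,interpolation=cv2.INTER_CUBIC))
d=dict(np.load('pics/top0.npz'))
from h import at
print(at(d,[(210,219),(243,215),(284,217),(325,208)],[.115,.13,.07,.15]).round(3))
print(at(d,[(382,208),(401,200),(420,190),(440,182)],.03).round(3))
E
```

```text
[[ 0.398  0.34   0.115]
 [ 0.409  0.235  0.13 ]
 [ 0.408  0.111  0.07 ]
 [ 0.426 -0.018  0.15 ]]
[[ 0.44  -0.21   0.03 ]
 [ 0.466 -0.275  0.03 ]
 [ 0.499 -0.34   0.03 ]
 [ 0.526 -0.41   0.03 ]]
```

View pics/c1.png

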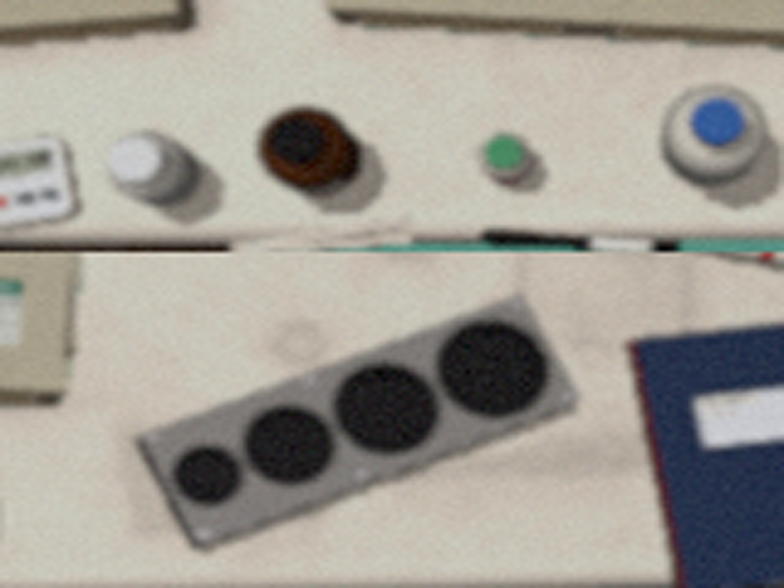

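```bash
cat >> h.py <<'E'
def hole_fit(H):
    ys=np.array([-.1085,-.0475,.0265,.1085]);H=np.array(H)[:,:2]
    u=(ys-ys.mean())@(H-H.mean(0));u/=np.linalg.norm(u)
    return H.mean(0)+np.outer(ys-ys.mean(),u),np.degrees(np.arctan2(u[1],u[0]))
E
python3 - <<'E'
from h import *
d=dict(np.load('pics/top0.npz'))
c=np.array([(504,152),(136,160),(298,139),(718,121)]);h=np.array([(207,475-252),(289,445-252),(386,408-252),(493,368-252)])
C=np.c_[180+(c[:,0]+.5)/4.9-.5,180+(c[:,1]+.5)/4.2-.5];Hh=np.c_[340+(h[:,0]+.5)/4.9-.5,155+(h[:,1]+.5)/4.2-.5]
print(at(d,C,[.07,.115,.13,.15]).round(4).tolist())
H=at(d,Hh,.03);f=hole_fit(H);print(H.round(4).tolist(),f[0].round(4).tolist(),f[1])
print([x for x in dir(bot) if x[0]!='_'])
P=at(d,C,[.07,.115,.13,.15])[0];s=bot.state();print(tool([P[0],P[1],.24]),np.degrees(np.arctan2(*P[1::-1])))
E
```

```text
[[0.4123, 0.1157, 0.07], [0.4025, 0.3488, 0.115], [0.4157, 0.243, 0.13], [0.4243, -0.0212, 0.15]]
[[0.4409, -0.21, 0.03], [0.4642, -0.2666, 0.03], [0.4933, -0.3345, 0.03], [0.5251, -0.4107, 0.03]] [[0.4409, -0.2102], [0.4645, -0.2665], [0.4932, -0.3347], [0.5249, -0.4103]] -67.21405219568747
['IKError', 'get_image', 'nose_length', 'sign_off', 'state']
[-597.02770054 -421.1671852     2.39592079] 15.673230674788654
```

```bash
python3 - <<'E'
from h import *
print(tool([.47,-.25,.24]))
E
```

```text
[-243.28426964 -311.98174047    1.94714521]
```

Request:
play_rows(
  rows=[
    [[-150,-195,0,0,0,-45,85],[-150,-195,0,0,0,-45,85],[-150,-195,0,0,0,-45,85],[-150,-195,0,0,0,-45,85],[-150,-195,0,0,0,-45,85]],
  ],
)

```text
time: 0.65
tcp_pos: [0.4068, -0.3829, 0.2418]
tool_rot: [0.984, -0.178, -0.0, -0.001]
ft_force: [0.2, -0.4, 0.7]
width: 0.997
```

```bash
cat > go.py <<'E'
import sys
from h import *
# go.py x y z : shift in tool axes and turn to the standard yaw
s=bot.state();r=R.from_quat(s["tool_rot"])
a=np.radians(22.8);G=R.from_matrix(np.c_[[np.cos(a),np.sin(a),0],[np.sin(a),-np.cos(a),0],[0,0,-1]])
print("t",s["time"],"tcp",np.round(s["tcp_pos"],4),"F",np.round(s["ft_force"],1),"w",round(s["width"],3))
v=list(map(float,sys.argv[1:]))
for i in range(0,len(v),3): print("shift",tool(v[i:i+3]).round(1),"turn",np.degrees((r.inv()*G).as_rotvec()).round(1))
E
python3 go.py .43 .0 .24
```

```text
t 0.65 tcp [ 0.4068 -0.3829  0.2418] F [ 0.2 -0.4  0.7] w 0.997
shift [-112.5 -366.8    2.3] turn [ -0.1   0.  -43.3]
```

Request:
play_rows(
  rows=[
    [[-112,-367,2,0,0,-43.3,85],[-112,-367,2,0,0,-43.3,85],[-112,-367,2,0,0,-43.3,85],[-112,-367,2,0,0,-43.3,85],[-112,-367,2,0,0,-43.3,85]],
  ],
)

```text
time: 1.15
tcp_pos: [0.4215, -0.1339, 0.2409]
tool_rot: [0.981, 0.194, -0.0, -0.0]
ft_force: [1.0, -0.3, -0.5]
width: 0.993
```

```bash
python3 go.py .425 .03 .24; python3 -c "
from h import *
im=save('wrist','pics/w1.png')
print(im['origin'],proj(im,[[.4123,.1157,.07],[.4123,.1157,0]]))"
```

```text
t 1.15 tcp [ 0.4215 -0.1339  0.2409] F [ 1.  -0.3 -0.5] w 0.993
shift [  65.7 -150.2    1.1] turn [-0.  -0.  -0.4]
[ 0.39064459 -0.06058998  0.37251827] [[ 433.31553888 -104.10520984]
 [ 409.56536436  -60.30933992]]
```

View pics/w1.png

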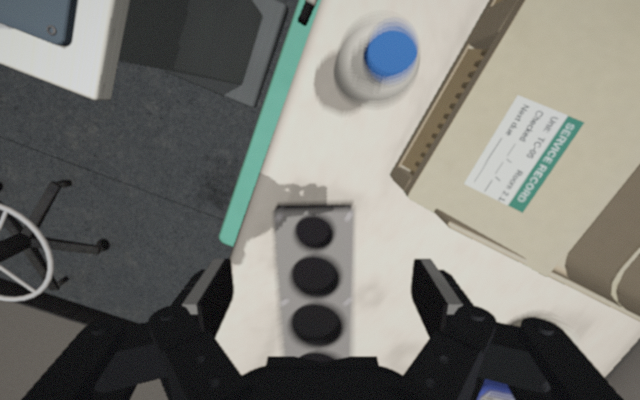

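The wrist view shows the large bottle's cap at (391,52) and rack holes 1 to 3 at (314,231), (315,276) and (316,324). I'll compare these with the top-view fit, and also move on towards the small bottle.

```bash
python3 -c "
from h import *
d=dict(np.load('pics/w1.npz'))
print(at(d,[(391,52),(314,231),(315,276),(316,324)],[.15,.03,.03,.03]).round(4))"
```

```text
[[ 0.4204 -0.0149  0.15  ]
 [ 0.4379 -0.2005  0.03  ]
 [ 0.462  -0.2568  0.03  ]
 [ 0.4904 -0.3236  0.03  ]]
```

Request:
play_rows(
  rows=[
    [[65,-150,0,0,0,0,85],[65,-150,0,0,0,0,85],[65,-150,0,0,0,0,85],[65,-150,0,0,0,0,85],[65,-150,0,0,0,0,85]],
  ],
)

```text
time: 1.7
tcp_pos: [0.4221, 0.0415, 0.2423]
tool_rot: [0.979, 0.206, 0.001, -0.003]
ft_force: [0.3, -0.5, 0.5]
width: 0.996
```

```bash
python3 go.py .4123 .1157 .12 .4123 .1157 .041; python3 -c "
from h import *
im=save('wrist','pics/w2.png')
print(proj(im,[[.4123,.1157,.07],[.4157,.243,.13]]))"
```

```text
t 1.7 tcp [0.4221 0.0415 0.2423] F [ 0.3 -0.5  0.5] w 0.996
shift [ 20.5 -71.3 122.7] turn [-0.3 -0.2  1. ]
shift [ 20.2 -70.9 201.7] turn [-0.3 -0.2  1. ]
[[344.3189089  110.81099703]
 [437.96545325 -69.75669736]]
```

View pics/w2.png

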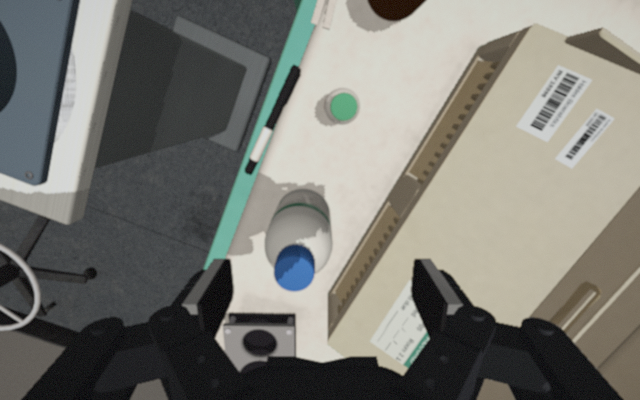

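Small cap seen at (343,106), large cap at (295,268), hole 1 at (261,342). The first wrist picture was taken while the arm was still moving, so I recompute with this one.

```bash
python3 -c "
from h import *
d=dict(np.load('pics/w2.npz'))
print(at(d,[(343,106),(295,268),(261,342)],[.07,.15,.03]).round(4))
print(bot.state()['joint_positions'])"
```

```text
[[ 0.4093  0.1191  0.07  ]
 [ 0.4215 -0.0122  0.15  ]
 [ 0.4393 -0.2031  0.03  ]]
[ 0.26276512  0.23549528 -0.56904794  2.04311325  0.15560547  0.90301488
  0.02189989]
```

Request:
play_rows(
  rows=[
    [[19,-32,90,0,0,1,85],[19,-32,90,0,0,1,85],[19,-32,90,0,0,1,85],[19,-32,90,0,0,1,85],[19,-32,90,0,0,1,85]],
  ],
)

```text
time: 2.25
tcp_pos: [0.4275, 0.0753, 0.1533]
tool_rot: [0.981, 0.195, 0.001, -0.002]
ft_force: [0.4, -0.5, -0.2]
width: 1.0
```

```bash
python3 go.py .411 .1175 .12 .411 .1175 .041; python3 -c "
from h import *
im=save('wrist','pics/w3.png')
print(bot.state()['qd'].round(3),proj(im,[[.411,.1175,.07],[.4157,.243,.13]]))"
```

```text
t 2.25 tcp [0.4275 0.0753 0.1533] F [ 0.4 -0.5 -0.2] w 1.0
shift [  0.8 -45.2  33.4] turn [-0.2 -0.2 -0.3]
shift [  0.6 -45.  112.4] turn [-0.2 -0.2 -0.3]
[-0.001 -0.007 -0.004  0.002  0.004 -0.005 -0.008] [[ 323.99361819  153.59722623]
 [ 455.86530285 -104.981838  ]]
```

View pics/w3.png

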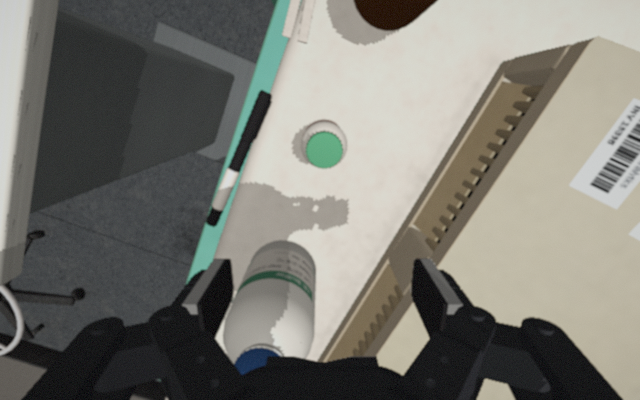

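```bash
python3 -c "
from h import *
d=dict(np.load('pics/w3.npz'))
p=at(d,[(324,149)],.07).round(4);print(p,tool([p[0][0],p[0][1],.041]))"
```

```text
[[0.4098 0.1204 0.07  ]] [  0.27806175 -48.1388882  112.67505182]
```

Request:
play_rows(
  rows=[
    [[0,-47,30,0,0,0,85],[0,-47,75,0,0,0,85],[0,-47,116,0,0,0,85],[0,-47,116,0,0,0,85],[0,-47,116,0,0,0,85]],
  ],
)

```text
time: 2.8
tcp_pos: [0.4105, 0.1187, 0.0387]
tool_rot: [0.981, 0.195, 0.002, -0.001]
ft_force: [-0.1, 0.4, 0.3]
width: 0.992
```

```bash
python3 go.py .4105 .119 .037
```

```text
t 2.8 tcp [0.4105 0.1187 0.0387] F [-0.1  0.4  0.3] w 0.992
shift [ 0.1 -0.2  1.7] turn [-0.1 -0.2 -0.3]
```

Close gently.

Request:
play_rows(
  rows=[
    [[0,0,1,0,0,0,60],[0,0,1,0,0,0,45],[0,0,1,0,0,0,30],[0,0,1,0,0,0,30],[0,0,1,0,0,0,30]],
  ],
  newtons=35,
)

```text
time: 3.3
tcp_pos: [0.4114, 0.1187, 0.039]
tool_rot: [0.981, 0.194, 0.003, -0.001]
ft_force: [-1.2, -1.3, 16.4]
width: 0.402
```

Request:
play_rows(
  rows=[
    [[0,0,0,0,0,0,30],[0,0,0,0,0,0,30],[0,0,0,0,0,0,30],[0,0,0,0,0,0,30],[0,0,-15,0,0,0,30]],
  ],
)

```text
time: 3.8
tcp_pos: [0.4105, 0.1185, 0.0531]
tool_rot: [0.981, 0.195, 0.002, -0.001]
ft_force: [-0.3, -0.8, -0.7]
width: 0.402
```

```bash
python3 go.py .425 0 .24 .4405 -.2085 .24
```

```text
t 3.8 tcp [0.4105 0.1185 0.0531] F [-0.3 -0.8 -0.7] w 0.402
shift [ -31.1  114.8 -187.1] turn [-0.1 -0.2 -0.3]
shift [ -96.5  313.4 -187.6] turn [-0.1 -0.2 -0.3]
```

Request:
play_rows(
  rows=[
    [[0,0,-50,0,0,0,30],[0,0,-100,0,0,0,30],[0,0,-150,0,0,0,30],[0,0,-180,0,0,0,30],[-10,40,-180,0,0,0,30]],
  ],
)

```text
time: 4.3
tcp_pos: [0.4179, 0.0819, 0.2374]
tool_rot: [0.98, 0.198, 0.006, -0.002]
ft_force: [2.2, -0.4, -1.8]
width: 0.404
```

Request:
play_rows(
  rows=[
    [[-87,240,0,0,0,0,30],[-87,240,0,0,0,0,30],[-87,240,0,0,0,0,30],[-87,240,0,0,0,0,30],[-87,240,0,0,0,0,30]],
  ],
)

```text
time: 4.8
tcp_pos: [0.4304, -0.1743, 0.2359]
tool_rot: [0.98, 0.198, 0.006, -0.002]
ft_force: [1.9, 0.7, -0.5]
width: 0.396
```

```bash
python3 go.py .4405 -.2085 .22
```

```text
t 4.8 tcp [ 0.4304 -0.1743  0.2359] F [ 1.9  0.7 -0.5] w 0.396
shift [-4.1 35.5 15.8] turn [-0.1 -0.7  0.1]
```

Request:
play_rows(
  rows=[
    [[2,149,20,0,0,0,30],[2,149,20,0,0,0,30],[2,149,20,0,0,0,30],[2,149,20,0,0,0,30],[2,149,20,0,0,0,30]],
  ],
)

```text
time: 5.3
tcp_pos: [0.4899, -0.3114, 0.2144]
tool_rot: [0.98, 0.197, 0.006, -0.003]
ft_force: [0.4, 0.7, -0.3]
width: 0.403
```

Request:
play_rows(
  rows=[
    [[0,0,0,0,0.7,0,30],[0,0,0,0,0.7,0,30]],
  ],
)

```text
time: 5.5
tcp_pos: [0.4893, -0.3104, 0.2145]
tool_rot: [0.98, 0.198, 0.012, -0.004]
ft_force: [-0.6, 0.6, -0.2]
width: 0.4
```

```bash
python3 go.py .4405 -.2085 .22; python3 -c "
from h import *
im=save('wrist','pics/w4.png')
print(bot.state()['qd'].round(3),proj(im,[[.4409,-.2102,.03],[.4645,-.2665,.03]]))"
```

```text
t 5.5 tcp [ 0.4893 -0.3104  0.2145] F [-0.6  0.6 -0.2] w 0.4
shift [  -5.4 -112.8   -5.2] turn [-0.2 -1.4  0. ]
[-0.004  0.     0.    -0.009  0.005  0.005 -0.003] [[311.83776067  67.02414247]
 [312.32063249 133.08180485]]
```

View pics/w4.png

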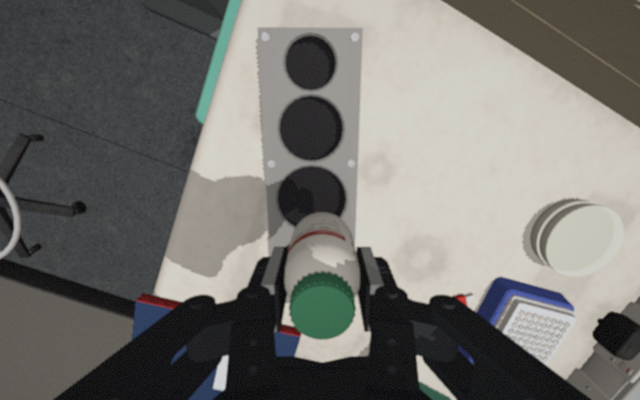

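The held bottle's cap is at (322,306), with hole 1 at (310.5,62) and hole 2 at (311,128). The holes are about 5 px off the top-view fit. I'll check which camera is biased.

```bash
python3 -c "
from h import *
d=dict(np.load('pics/w4.npz'));s=bot.state();r=R.from_quat(s['tool_rot'])
t=s['tcp_pos']
for y in(-.004,0,.004): print(y,proj(d,t+r.apply([0,y,-.031])))
# pad tip corners
print(proj(d,t+r.apply([[-.018,-.011,.011],[.018,-.011,.011],[-.018,-.011,0],[.018,-.011,0]])))
print(at(d,[(310.5,62),(311,128)],.03))
im=bot.get_image('top');cv2.imwrite('pics/t2.png',cv2.resize(im['pixels'][150:240,180:500,::-1],None,fx=2.5,fy=2.5,interpolation=cv2.INTER_CUBIC))
i=cv2.imread('pics/w4.png')[180:380,220:420];cv2.imwrite('pics/w4c.png',cv2.resize(i,None,fx=3,fy=3))
"
```

```text
-0.004 [[323.83474751 309.47968512]]
0 [[323.80997277 318.20324011]]
0.004 [[323.78567322 326.74404516]]
[[287.69959215 244.61198478]
 [359.1671652  244.66153295]
 [285.23772807 254.8808659 ]
 [361.81679652 254.93504083]]
[[ 0.43809281 -0.20665343  0.03      ]
 [ 0.46140811 -0.2624192   0.03      ]]
```

View pics/w4c.png

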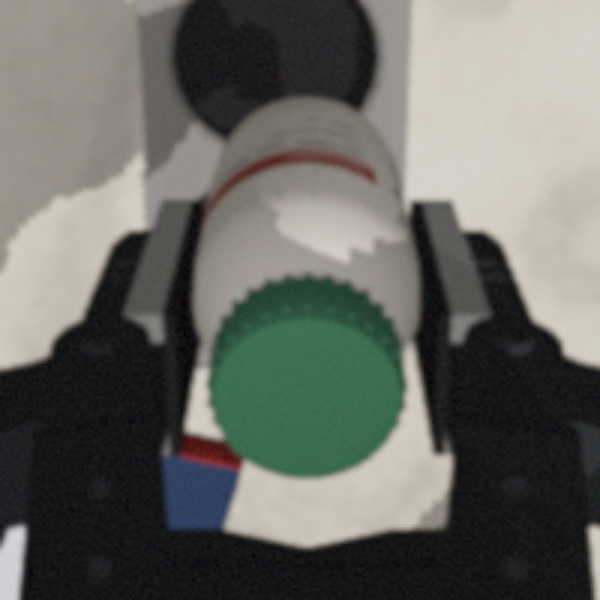

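```bash
python3 go.py .4393 -.2093 .12
```

```text
t 5.6 tcp [ 0.4897 -0.3106  0.2148] F [-0.1  0.7 -0. ] w 0.401
shift [  -9.5 -112.5   95. ] turn [-0.2 -1.4  0. ]
```

Request:
play_rows(
  rows=[
    [[-9.5,-112.5,40,-0.2,-1.4,0,30],[-9.5,-112.5,40,-0.2,-1.4,0,30],[-9.5,-112.5,95,-0.2,-1.4,0,30],[-9.5,-112.5,95,-0.2,-1.4,0,30],[-9.5,-112.5,95,-0.2,-1.4,0,30]],
  ],
)

```text
time: 6.1
tcp_pos: [0.4379, -0.2077, 0.1189]
tool_rot: [0.98, 0.199, -0.001, -0.001]
ft_force: [0.0, -0.1, -0.6]
width: 0.402
```

Request:
play_rows(
  rows=[
    [[0,0,0,0,0,0,30]],
  ],
)

```text
time: 6.2
tcp_pos: [0.4387, -0.2078, 0.1197]
tool_rot: [0.98, 0.199, -0.001, -0.0]
ft_force: [-0.3, -0.4, -0.4]
width: 0.404
```

```bash
python3 go.py .4393 -.2093 .046; python3 -c "
from h import *
im=bot.get_image('side');c=proj(im,[.44,-.21,.1])[0].astype(int);print(c)
a=bot.get_image('wrist')['pixels'][:,:,::-1]
b=cv2.resize(im['pixels'][c[1]-50:c[1]+50,c[0]-40:c[0]+40,::-1],None,fx=4,fy=4)
cv2.imwrite('pics/s5.png',np.hstack([cv2.resize(a,None,fx=.75,fy=1),b])[:,:800])"
```

```text
t 6.2 tcp [ 0.4387 -0.2078  0.1197] F [-0.3 -0.4 -0.4] w 0.404
shift [ 0.1  1.7 73.7] turn [-0.1  0.1  0.2]
[365 174]
```

View pics/s5.png

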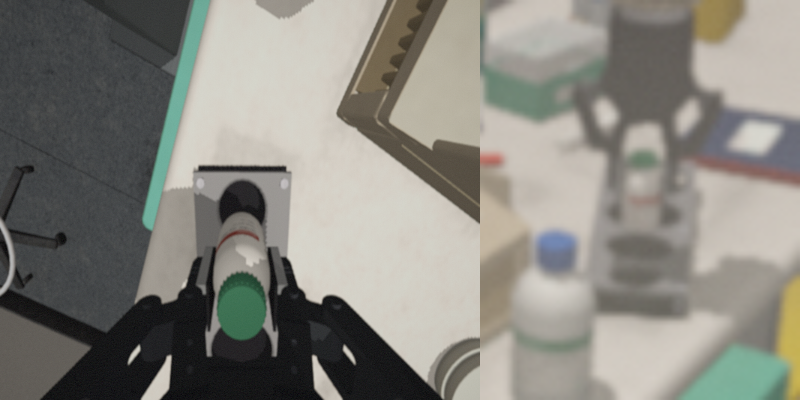

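The bottle is upright and in line with hole 1. Descend.

Request:
play_rows(
  rows=[
    [[0,1.5,40,0,0,0,30],[0,1.5,55,0,0,0,30],[0,1.5,65,0,0,0,30],[0,1.5,74,0,0,0,30],[0,1.5,74,0,0,0,30]],
  ],
)

```text
time: 6.8
tcp_pos: [0.4394, -0.2096, 0.0457]
tool_rot: [0.98, 0.199, -0.001, -0.0]
ft_force: [0.6, 0.8, -1.2]
width: 0.401
```

```bash
python3 go.py .4393 -.2093 .044
```

```text
t 6.8 tcp [ 0.4394 -0.2096  0.0457] F [ 0.6  0.8 -1.2] w 0.401
shift [ 0.  -0.3  1.7] turn [-0.   0.1  0.1]
```

Request:
play_rows(
  rows=[
    [[0,0,1.5,0,0,0,30],[0,0,1.5,0,0,0,36],[0,0,1.5,0,0,0,45],[0,0,0,0,0,0,55],[0,0,0,0,0,0,60]],
  ],
)

```text
time: 7.3
tcp_pos: [0.4396, -0.2097, 0.0461]
tool_rot: [0.98, 0.199, -0.0, -0.0]
ft_force: [0.3, -0.4, -0.0]
width: 0.704
```

Request:
play_rows(
  rows=[
    [[0,0,-10,0,0,0,70],[0,0,-50,0,0,0,70],[0,0,-100,0,0,0,70],[0,0,-150,0,0,0,70],[0,0,-190,0,0,0,70]],
  ],
)

```text
time: 7.8
tcp_pos: [0.4398, -0.2093, 0.2398]
tool_rot: [0.98, 0.199, 0.001, 0.0]
ft_force: [1.2, -0.2, -0.3]
width: 0.82
```

```bash
python3 go.py .43 -.09 .24  .415 .25 .24 .415 .28 .24
```

```text
t 7.8 tcp [ 0.4398 -0.2093  0.2398] F [ 1.2 -0.2 -0.3] w 0.82
shift [  37.5 -113.7   -0.3] turn [ 0.1 -0.1  0.2]
shift [ 156.3 -432.6   -0.5] turn [ 0.1 -0.1  0.2]
shift [ 168.  -460.2   -0.5] turn [ 0.1 -0.1  0.2]
```

Request:
play_rows(
  rows=[
    [[84,-230,0,0,0,0,85],[84,-230,0,0,0,0,85],[84,-230,0,0,0,0,85],[84,-230,0,0,0,0,85],[84,-230,0,0,0,0,85]],
  ],
)

```text
time: 8.3
tcp_pos: [0.4267, 0.0376, 0.2406]
tool_rot: [0.98, 0.199, 0.001, 0.001]
ft_force: [1.1, -0.3, 0.4]
width: 0.995
```

Request:
play_rows(
  rows=[
    [[84,-230,0,0,0,0,85],[84,-230,0,0,0,0,85],[84,-230,0,0,0,0,85],[84,-230,0,0,0,0,85],[84,-230,0,0,0,0,85]],
  ],
)

```text
time: 8.8
tcp_pos: [0.4134, 0.2842, 0.2414]
tool_rot: [0.98, 0.2, 0.002, 0.001]
ft_force: [1.0, -0.3, 0.2]
width: 0.998
```

Request:
play_rows(
  rows=[
    [[0,0,0,0,0,0,85],[0,0,0,0,0,0,85]],
  ],
)

```text
time: 9.0
tcp_pos: [0.4125, 0.2854, 0.2418]
tool_rot: [0.98, 0.201, 0.001, 0.0]
ft_force: [0.2, 0.1, -0.1]
width: 0.998
```

```bash
python3 go.py .3997 .3529 .24; python3 -c "
from h import *
im=save('wrist','pics/w6.png')
print(proj(im,[[.3997,.3529,.115],[.4129,.2471,.13]]))"
```

```text
t 9.0 tcp [0.4125 0.2854 0.2418] F [ 0.2  0.1 -0.1] w 0.998
shift [ 14.9 -67.1   1.8] turn [ 0.1 -0.2  0.4]
[[340.9906784  117.40322664]
 [305.28911555 241.65151746]]
```

View pics/w6.png

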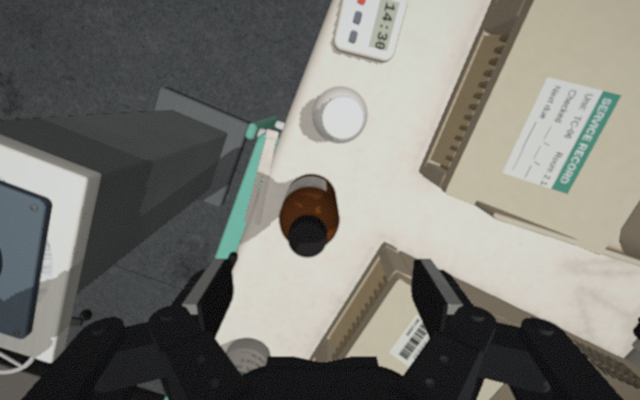

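```bash
python3 -c "
from h import *
d=dict(np.load('pics/w6.npz'))
p=at(d,[(344,117.5),(307,236)],[.115,.13]).round(4);print(p);P=(p[0]+[.3997,.3529,0])/2;print(P,tool([P[0],P[1],.105]),proj(d,[P]))"
```

```text
[[0.402  0.3538 0.115 ]
 [0.4122 0.2526 0.13  ]]
[0.40085 0.35335 0.0575 ] [ 15.76271049 -69.16643798 136.50554993] [[338.71032725 114.44029614]]
```

Request:
play_rows(
  rows=[
    [[16.5,-69,20,0,0,0,85],[16.5,-69,40,0,0,0,85],[16.5,-69,80,0,0,0,85],[16.5,-69,120,0,0,0,85],[16.5,-69,136,0,0,0,85]],
  ],
)

```text
time: 9.55
tcp_pos: [0.4014, 0.3499, 0.1026]
tool_rot: [0.98, 0.199, -0.0, 0.003]
ft_force: [-0.8, -0.5, -0.3]
width: 0.994
```

Request:
play_rows(
  rows=[
    [[0,0,0,0,0,0,85],[0,0,0,0,0,0,85]],
  ],
)

```text
time: 9.75
tcp_pos: [0.4022, 0.3481, 0.1029]
tool_rot: [0.98, 0.198, -0.001, 0.003]
ft_force: [0.3, 0.5, 0.5]
width: 0.991
```

```bash
python3 go.py .402 .3535 .105
```

```text
t 9.75 tcp [0.4022 0.3481 0.1029] F [0.3 0.5 0.5] w 0.991
shift [ 2.  -5.1 -2.1] turn [0.4 0.1 0. ]
```

Request:
play_rows(
  rows=[
    [[2,-5,-2,0.4,0,0,85],[2,-5,-2,0.4,0,0,85],[2,-5,-2,0.4,0,0,55],[2,-5,-2,0.4,0,0,40],[2,-5,-2,0.4,0,0,26]],
  ],
  newtons=40,
)

```text
time: 10.25
tcp_pos: [0.4021, 0.3535, 0.1051]
tool_rot: [0.98, 0.198, -0.001, -0.0]
ft_force: [0.3, -0.3, 0.5]
width: 0.51
```

Request:
play_rows(
  rows=[
    [[0,0,0,0,0,0,26],[0,0,0,0,0,0,26],[0,0,0,0,0,0,26],[0,0,0,0,0,0,26],[0,0,0,0,0,0,26]],
  ],
)

```text
time: 10.75
tcp_pos: [0.402, 0.3536, 0.1053]
tool_rot: [0.98, 0.198, -0.001, -0.0]
ft_force: [-0.7, -1.5, 5.2]
width: 0.372
```

Request:
play_rows(
  rows=[
    [[0,0,-30,0,0,0,26],[0,0,-80,0,0,0,26],[0,0,-130,0,0,0,26],[0,0,-180,0,0,0,26],[0,0,-190,0,0,0,26]],
  ],
)

```text
time: 11.25
tcp_pos: [0.4033, 0.3556, 0.3005]
tool_rot: [0.98, 0.198, 0.002, -0.002]
ft_force: [0.6, 1.5, -2.2]
width: 0.376
```

```bash
python3 go.py .43 .0 .29 .50 -.33 .29
```

```text
t 11.25 tcp [0.4033 0.3556 0.3005] F [ 0.6  1.5 -2.2] w 0.376
shift [-113.4  338.1    8.8] turn [-0.2 -0.3  0. ]
shift [-176.9  669.4    7.3] turn [-0.2 -0.3  0. ]
```

Request:
play_rows(
  rows=[
    [[-80,235,4,0,0,0,26],[-80,235,4,0,0,0,26],[-80,235,4,0,0,0,26],[-80,235,4,0,0,0,26],[-80,235,4,0,0,0,26]],
  ],
)

```text
time: 11.75
tcp_pos: [0.4201, 0.1053, 0.2944]
tool_rot: [0.98, 0.198, 0.002, -0.002]
ft_force: [0.7, -0.4, -2.2]
width: 0.373
```

Request:
play_rows(
  rows=[
    [[-80,235,4,0,0,0,26],[-80,235,4,0,0,0,26],[-80,235,4,0,0,0,26],[-80,235,4,0,0,0,26],[-80,235,4,0,0,0,26]],
  ],
)

```text
time: 12.25
tcp_pos: [0.4365, -0.1436, 0.2886]
tool_rot: [0.98, 0.198, 0.001, -0.002]
ft_force: [1.5, 0.6, -2.6]
width: 0.376
```

```bash
python3 go.py .4615 -.2625 .25
```

```text
t 12.25 tcp [ 0.4365 -0.1436  0.2886] F [ 1.5  0.6 -2.6] w 0.376
shift [-23.1 119.5  38.1] turn [-0.2 -0.2 -0. ]
```

Request:
play_rows(
  rows=[
    [[-23,119.5,20,-0.2,-0.2,0,26],[-23,119.5,40,-0.2,-0.2,0,26],[-23,119.5,72,-0.2,-0.2,0,26],[-23,119.5,72,-0.2,-0.2,0,26],[-23,119.5,72,-0.2,-0.2,0,26]],
  ],
)

```text
time: 12.75
tcp_pos: [0.4605, -0.2622, 0.2141]
tool_rot: [0.98, 0.197, -0.002, -0.001]
ft_force: [-0.4, 0.3, -1.7]
width: 0.371
```

Request:
play_rows(
  rows=[
    [[0,0,0,0,0,0,26],[0,0,0,0,0,0,26]],
  ],
)

```text
time: 12.95
tcp_pos: [0.4609, -0.2611, 0.215]
tool_rot: [0.98, 0.198, -0.001, -0.001]
ft_force: [0.8, -0.4, -1.6]
width: 0.372
```

```bash
python3 go.py .4615 -.2625 .112; python3 -c "
from h import *
im=save('wrist','pics/w7.png');s=bot.state();r=R.from_quat(s['tool_rot'])
print('cap',proj(im,s['tcp_pos']+r.apply([0,0,-.010])),proj(im,[[.4381,-.2065,.075],[.4615,-.2625,.03]]))"
```

```text
t 12.95 tcp [ 0.4609 -0.2611  0.215 ] F [ 0.8 -0.4 -1.6] w 0.372
shift [  0.2   1.8 103. ] turn [-0.2  0.1  0. ]
cap [[323.37805895 287.38400675]] [[323.36406877 126.90273352]
 [323.05255206 182.88893589]]
```

View pics/w7.png

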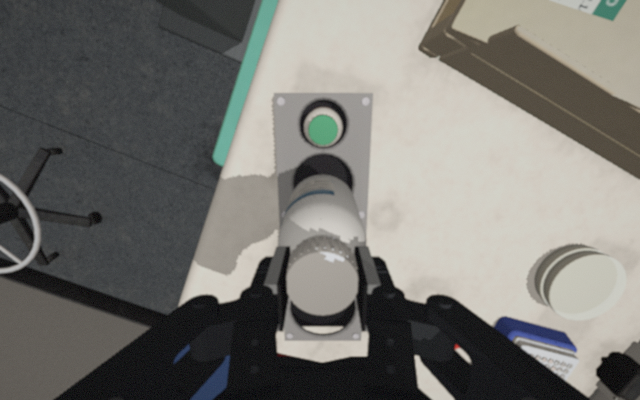

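The small bottle is standing in hole 1. The held water cap is at (322,285), within about 1 mm of where it should be. Descend into hole 2.

Request:
play_rows(
  rows=[
    [[0,1.5,45,0,0,0,26],[0,1.5,70,0,0,0,26],[0,1.5,90,0,0,0,26],[0,1.5,103,0,0,0,26],[0,1.5,103,0,0,0,26]],
  ],
)

```text
time: 13.5
tcp_pos: [0.4613, -0.2618, 0.1118]
tool_rot: [0.98, 0.198, -0.002, -0.001]
ft_force: [0.4, -0.2, -1.2]
width: 0.376
```

```bash
python3 go.py .4615 -.2625 .1105
```

```text
t 13.5 tcp [ 0.4613 -0.2618  0.1118] F [ 0.4 -0.2 -1.2] w 0.376
shift [-0.1  0.7  1.3] turn [-0.2  0.1  0.1]
```

Request:
play_rows(
  rows=[
    [[0,0,1.5,0,0,0,26],[0,0,1.5,0,0,0,36],[0,0,1.5,0,0,0,45],[0,0,0,0,0,0,60],[0,0,0,0,0,0,70]],
  ],
)

```text
time: 14.0
tcp_pos: [0.4615, -0.262, 0.1124]
tool_rot: [0.98, 0.198, -0.001, -0.001]
ft_force: [-0.0, 0.1, 0.0]
width: 0.815
```

Request:
play_rows(
  rows=[
    [[0,0,-10,0,0,0,75],[0,0,-50,0,0,0,75],[0,0,-100,0,0,0,75],[0,0,-140,0,0,0,75],[0,0,-140,0,0,0,75]],
  ],
)

```text
time: 14.5
tcp_pos: [0.4645, -0.2628, 0.2587]
tool_rot: [0.98, 0.198, 0.003, 0.002]
ft_force: [0.4, -0.1, -0.9]
width: 0.882
```

```bash
python3 go.py .432 .19 .25
```

```text
t 14.5 tcp [ 0.4645 -0.2628  0.2587] F [ 0.4 -0.1 -0.9] w 0.882
shift [ 146.1 -429.9    7.1] turn [ 0.3 -0.3  0.1]
```

Request:
play_rows(
  rows=[
    [[75,-220,3,0,0,0,85],[75,-220,3,0,0,0,85],[75,-220,3,0,0,0,85],[75,-220,3,0,0,0,85],[75,-220,3,0,0,0,85]],
  ],
)

```text
time: 15.0
tcp_pos: [0.4473, -0.0274, 0.2555]
tool_rot: [0.98, 0.2, 0.003, 0.002]
ft_force: [-0.5, -0.5, 1.0]
width: 0.999
```

Request:
play_rows(
  rows=[
    [[72,-210,3,0.3,-0.3,0,85],[72,-210,3,0.3,-0.3,0,85],[72,-210,3,0.3,-0.3,0,85],[72,-210,3,0.3,-0.3,0,85],[72,-210,3,0.3,-0.3,0,85]],
  ],
)

```text
time: 15.5
tcp_pos: [0.4302, 0.1984, 0.2525]
tool_rot: [0.979, 0.202, 0.0, -0.001]
ft_force: [1.0, -0.7, -0.4]
width: 0.992
```

Request:
play_rows(
  rows=[
    [[0,0,0,0,0,0,85],[0,0,0,0,0,0,85],[0,0,0,0,0,0,85]],
  ],
)

```text
time: 15.8
tcp_pos: [0.4303, 0.197, 0.2525]
tool_rot: [0.98, 0.201, 0.0, -0.0]
ft_force: [0.1, 0.3, 0.9]
width: 0.996
```

```bash
python3 go.py .4122 .2515 .12; python3 -c "
from h import *
im=save('wrist','pics/w8.png')
print(proj(im,[[.4122,.2526,.13]]),im['pixels'].shape)"
```

```text
t 15.8 tcp [0.4303 0.197  0.2525] F [0.1 0.3 0.9] w 0.996
shift [  4.8 -57.1 132.5] turn [-0.  -0.   0.4]
[[329.42444935 129.46541154]] (400, 640, 3)
```

View pics/w8.png

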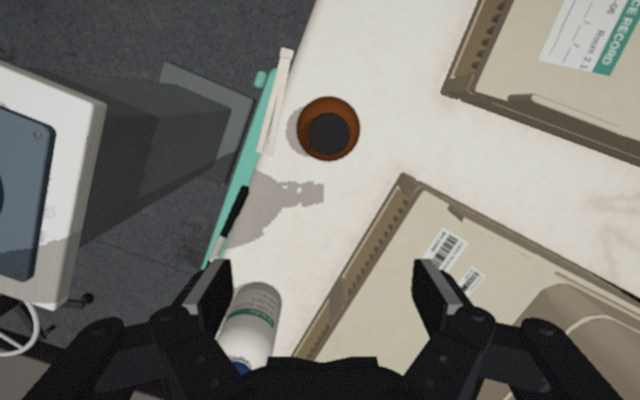

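Amber cap at (329,133), about 2 mm short of the estimate. Approach and grip.

Request:
play_rows(
  rows=[
    [[5,-56,20,0,0,0,85],[5,-56,50,0,0,0,85],[5,-56,90,0,0,0,85],[5,-56,132,0,0,0,85],[5,-56,132,0,0,0,85]],
  ],
)

```text
time: 16.35
tcp_pos: [0.4113, 0.2472, 0.1168]
tool_rot: [0.98, 0.2, -0.003, 0.001]
ft_force: [0.4, -0.4, 0.7]
width: 0.998
```

Request:
play_rows(
  rows=[
    [[0,0,0,0,0,0,85],[0,0,0,0,0,0,85]],
  ],
)

```text
time: 16.55
tcp_pos: [0.4121, 0.2468, 0.1182]
tool_rot: [0.98, 0.199, -0.003, 0.001]
ft_force: [0.1, -0.7, 0.2]
width: 0.995
```

```bash
python3 go.py .4127 .2507 .12
```

```text
t 16.55 tcp [0.4121 0.2468 0.1182] F [ 0.1 -0.7  0.2] w 0.995
shift [ 2.1 -3.4 -1.8] turn [0.1 0.3 0.2]
```

Request:
play_rows(
  rows=[
    [[2,-3.5,-2,0.1,0.3,0,85],[2,-3.5,-2,0.1,0.3,0,85],[2,-3.5,-2,0.1,0.3,0,55],[2,-3.5,-2,0.1,0.3,0,40],[2,-3.5,-2,0.1,0.3,0,26]],
  ],
  newtons=50,
)

```text
time: 17.05
tcp_pos: [0.4126, 0.2508, 0.1204]
tool_rot: [0.98, 0.199, -0.0, -0.0]
ft_force: [-1.0, -0.3, 0.7]
width: 0.51
```

Request:
play_rows(
  rows=[
    [[0,0,0,0,0,0,26],[0,0,0,0,0,0,26],[0,0,0,0,0,0,26],[0,0,0,0,0,0,26],[0,0,0,0,0,0,26]],
  ],
)

```text
time: 17.55
tcp_pos: [0.4128, 0.2509, 0.1206]
tool_rot: [0.98, 0.199, -0.0, -0.0]
ft_force: [1.1, -0.5, 6.0]
width: 0.375
```

Request:
play_rows(
  rows=[
    [[0,0,-30,0,0,0,26],[0,0,-80,0,0,0,26],[0,0,-130,0,0,0,26],[0,0,-180,0,0,0,26],[0,0,-190,0,0,0,26]],
  ],
)

```text
time: 18.05
tcp_pos: [0.4139, 0.2524, 0.3153]
tool_rot: [0.98, 0.199, 0.003, -0.001]
ft_force: [0.2, 0.9, -2.1]
width: 0.372
```

```bash
python3 go.py .4903 -.3308 .30
```

```text
t 18.05 tcp [0.4139 0.2524 0.3153] F [ 0.2  0.9 -2.1] w 0.372
shift [-157.6  566.7   13.3] turn [-0.1 -0.4  0.2]
```

Request:
play_rows(
  rows=[
    [[-66,236,4,0,0,0,26],[-66,236,4,0,0,0,26],[-66,236,4,0,0,0,26],[-66,236,4,0,0,0,26],[-66,236,4,0,0,0,26]],
  ],
)

```text
time: 18.55
tcp_pos: [0.4446, 0.0065, 0.3095]
tool_rot: [0.98, 0.199, 0.002, -0.001]
ft_force: [1.1, 0.1, -1.3]
width: 0.373
```

Request:
play_rows(
  rows=[
    [[-66,236,4,0,0,0,26],[-66,236,4,0,0,0,26],[-66,236,4,0,0,0,26],[-66,236,4,0,0,0,26],[-66,236,4,0,0,0,26]],
  ],
)

```text
time: 19.05
tcp_pos: [0.475, -0.2388, 0.3035]
tool_rot: [0.98, 0.199, 0.002, -0.002]
ft_force: [1.8, 0.7, -1.7]
width: 0.374
```

```bash
python3 go.py .4903 -.3308 .23
```

```text
t 19.05 tcp [ 0.475  -0.2388  0.3035] F [ 1.8  0.7 -1.7] w 0.374
shift [-22.   90.9  73.1] turn [-0.2 -0.2  0.1]
```

Request:
play_rows(
  rows=[
    [[-22,91,0,-0.2,-0.2,0,26],[-22,91,0,-0.2,-0.2,0,26],[-22,91,40,-0.2,-0.2,0,26],[-22,91,73,-0.2,-0.2,0,26],[-22,91,73,-0.2,-0.2,0,26]],
  ],
)

```text
time: 19.55
tcp_pos: [0.4872, -0.3297, 0.2246]
tool_rot: [0.98, 0.198, -0.004, -0.003]
ft_force: [-1.0, 1.4, -1.5]
width: 0.372
```

Request:
play_rows(
  rows=[
    [[0,0,0,0,0,0,26],[0,0,0,0,0,0,26]],
  ],
)

```text
time: 19.75
tcp_pos: [0.4874, -0.3296, 0.2253]
tool_rot: [0.98, 0.199, -0.004, -0.003]
ft_force: [0.1, -0.1, -2.2]
width: 0.373
```

```bash
python3 go.py .4903 -.3308 .127; python3 -c "
from h import *
im=save('wrist','pics/w9.png');s=bot.state();r=R.from_quat(s['tool_rot'])
print('cap',proj(im,s['tcp_pos']+r.apply([0,0,-.010])),proj(im,[[.4381,-.2065,.075],[.4615,-.2625,.12],[.4903,-.3308,.03]]))"
```

```text
t 19.75 tcp [ 0.4874 -0.3296  0.2253] F [ 0.1 -0.1 -2.2] w 0.373
shift [ 2.8  3.  98.2] turn [-0.4  0.3  0.1]
cap [[323.97202028 287.98090479]] [[327.14878836  34.99096599]
 [326.92246005 113.50351623]
 [325.78801092 182.03418973]]
```

View pics/w9.png

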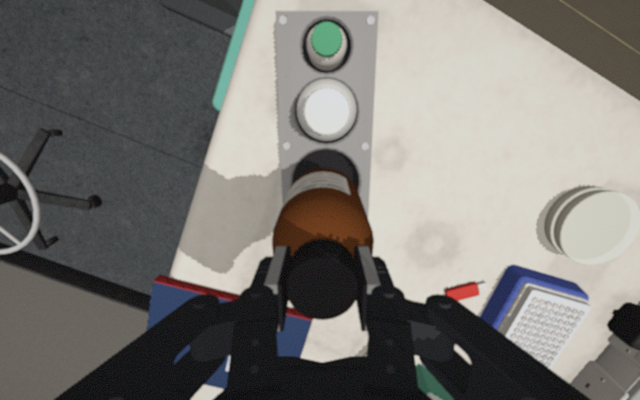

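Small and water stand in their holes. The held amber cap looks about 2 mm towards tool −y, so I add 1 mm to the correction and descend.

Request:
play_rows(
  rows=[
    [[3,4,0,-0.4,0.3,0,26],[3,4,40,-0.4,0.3,0,26],[3,4,70,-0.4,0.3,0,26],[3,4,90,-0.4,0.3,0,26],[3,4,98,-0.4,0.3,0,26]],
  ],
)

```text
time: 20.3
tcp_pos: [0.4912, -0.3317, 0.1268]
tool_rot: [0.98, 0.199, -0.0, 0.0]
ft_force: [-0.6, -1.1, -1.3]
width: 0.372
```

```bash
python3 go.py .4907 -.3316 .1255
```

```text
t 20.3 tcp [ 0.4912 -0.3317  0.1268] F [-0.6 -1.1 -1.3] w 0.372
shift [-0.4 -0.3  1.3] turn [0.  0.  0.1]
```

Request:
play_rows(
  rows=[
    [[0,0,1.5,0,0,0,26],[0,0,1.5,0,0,0,36],[0,0,1.5,0,0,0,45],[0,0,0,0,0,0,60],[0,0,0,0,0,0,70]],
  ],
)

```text
time: 20.8
tcp_pos: [0.4917, -0.332, 0.1278]
tool_rot: [0.98, 0.199, 0.0, 0.001]
ft_force: [0.9, -0.0, 0.1]
width: 0.817
```

Request:
play_rows(
  rows=[
    [[0,0,-10,0,0,0,75],[0,0,-50,0,0,0,75],[0,0,-100,0,0,0,75],[0,0,-135,0,0,0,75],[0,0,-135,0,0,0,75]],
  ],
)

```text
time: 21.3
tcp_pos: [0.4939, -0.3328, 0.2693]
tool_rot: [0.98, 0.199, 0.004, 0.004]
ft_force: [1.0, -0.5, -0.2]
width: 0.879
```

```bash
python3 go.py .443 -.075 .26
```

```text
t 21.3 tcp [ 0.4939 -0.3328  0.2693] F [ 1.  -0.5 -0.2] w 0.879
shift [  53.4 -257.3    7.2] turn [ 0.5 -0.4  0.1]
```

Request:
play_rows(
  rows=[
    [[53,-257,4,0.5,-0.4,0,85],[53,-257,4,0.5,-0.4,0,85],[53,-257,4,0.5,-0.4,0,85],[53,-257,4,0.5,-0.4,0,85],[53,-257,4,0.5,-0.4,0,85]],
  ],
)

```text
time: 21.8
tcp_pos: [0.4439, -0.0845, 0.2635]
tool_rot: [0.98, 0.199, 0.0, 0.001]
ft_force: [0.6, 0.5, -0.0]
width: 0.996
```

Request:
play_rows(
  rows=[
    [[0,0,0,0,0,0,85],[0,0,0,0,0,0,85],[0,0,0,0,0,0,85]],
  ],
)

```text
time: 22.1
tcp_pos: [0.4441, -0.0856, 0.2637]
tool_rot: [0.98, 0.198, 0.0, 0.001]
ft_force: [0.5, -1.2, 0.2]
width: 0.993
```

```bash
python3 go.py .4215 -.0165 .14; python3 -c "
from h import *
im=save('wrist','pics/w10.png')
print(proj(im,[[.4215,-.0165,.15]]))
d=im['pixels'].astype(int);m=(d[...,2]>d[...,0]+60)&(d[...,2]>110);m[:,450:]=0;m[250:]=0
v,u=np.nonzero(m);print(len(u),np.percentile(u,[1,50,99]),np.percentile(v,[1,50,99]))"
```

```text
t 22.1 tcp [ 0.4441 -0.0856  0.2637] F [ 0.5 -1.2  0.2] w 0.993
shift [  6.  -72.6 123.6] turn [0.1 0.  0. ]
[[330.89809516 110.97849998]]
1469 [311. 331. 351.] [ 92. 113. 133.]
```

View pics/w10.png

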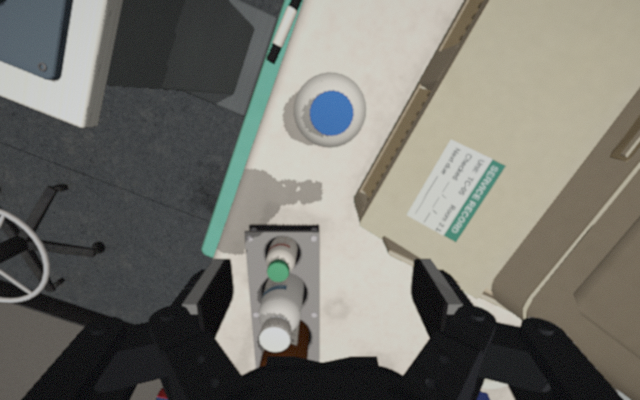

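Large cap at (331,113), within 1 mm of the estimate, and three bottles are in the rack. Approach.

Request:
play_rows(
  rows=[
    [[6,-72,0,0,0,0,85],[6,-72,0,0,0,0,85],[6,-72,40,0,0,0,85],[6,-72,85,0,0,0,85],[6,-72,120,0,0,0,85]],
  ],
)

```text
time: 22.65
tcp_pos: [0.4216, -0.0185, 0.1416]
tool_rot: [0.981, 0.196, -0.0, 0.001]
ft_force: [0.3, -0.7, -0.4]
width: 0.995
```

Request:
play_rows(
  rows=[
    [[0,0,0,0,0,0,85],[0,0,0,0,0,0,85]],
  ],
)

```text
time: 22.85
tcp_pos: [0.4217, -0.0193, 0.1416]
tool_rot: [0.981, 0.196, -0.001, 0.0]
ft_force: [0.5, -0.5, 0.7]
width: 0.995
```

```bash
python3 go.py .4217 -.0175 .14
```

```text
t 22.85 tcp [ 0.4217 -0.0193  0.1416] F [ 0.5 -0.5  0.7] w 0.995
shift [ 0.7 -1.7  1.6] turn [ 0.   0.1 -0.2]
```

Request:
play_rows(
  rows=[
    [[0.5,-1.7,1.6,0,0,0,85],[0.5,-1.7,1.6,0,0,0,70],[0.5,-1.7,1.6,0,0,0,55],[0.5,-1.7,1.6,0,0,0,40],[0.5,-1.7,1.6,0,0,0,26]],
  ],
  newtons=60,
)

```text
time: 23.35
tcp_pos: [0.4223, -0.0175, 0.1408]
tool_rot: [0.981, 0.196, -0.0, 0.001]
ft_force: [-0.1, 0.4, 5.9]
width: 0.373
```

Request:
play_rows(
  rows=[
    [[0,0,0,0,0,0,26],[0,0,0,0,0,0,26],[0,0,0,0,0,0,26],[0,0,0,0,0,0,26],[0,0,0,0,0,0,26]],
  ],
)

```text
time: 23.85
tcp_pos: [0.4224, -0.0175, 0.1409]
tool_rot: [0.981, 0.196, 0.0, 0.001]
ft_force: [-0.4, -0.2, 4.7]
width: 0.368
```

Request:
play_rows(
  rows=[
    [[0,0,-30,0,0,0,26],[0,0,-80,0,0,0,26],[0,0,-130,0,0,0,26],[0,0,-170,0,0,0,26],[0,0,-170,0,0,0,26]],
  ],
)

```text
time: 24.35
tcp_pos: [0.4245, -0.0169, 0.3153]
tool_rot: [0.981, 0.196, 0.004, 0.002]
ft_force: [0.1, 0.5, -3.3]
width: 0.371
```

```bash
python3 go.py .522 -.4064 .31
```

```text
t 24.35 tcp [ 0.4245 -0.0169  0.3153] F [ 0.1  0.5 -3.3] w 0.371
shift [-59.4 397.1   6.9] turn [ 0.3 -0.4 -0.2]
```

Request:
play_rows(
  rows=[
    [[-36,238,0,0,0,0,26],[-36,238,0,0,0,0,26],[-36,238,0,0,0,0,26],[-36,238,0,0,0,0,26],[-36,238,0,0,0,0,26]],
  ],
)

```text
time: 24.85
tcp_pos: [0.482, -0.2534, 0.3146]
tool_rot: [0.981, 0.195, 0.003, 0.001]
ft_force: [0.9, 0.0, -2.2]
width: 0.372
```

```bash
python3 go.py .522 -.4064 .29
```

```text
t 24.85 tcp [ 0.482  -0.2534  0.3146] F [ 0.9  0.  -2.2] w 0.372
shift [-21.6 156.6  25.1] turn [ 0.2 -0.3 -0.3]
```

Request:
play_rows(
  rows=[
    [[-22,157,0,0.2,-0.3,-0.3,26],[-22,157,0,0.2,-0.3,-0.3,26],[-22,157,0,0.2,-0.3,-0.3,26],[-22,157,10,0.2,-0.3,-0.3,26],[-22,157,25,0.2,-0.3,-0.3,26]],
  ],
)

```text
time: 25.35
tcp_pos: [0.5211, -0.4097, 0.2874]
tool_rot: [0.981, 0.196, -0.001, -0.0]
ft_force: [0.6, 0.5, -1.9]
width: 0.373
```

Request:
play_rows(
  rows=[
    [[0,0,40,0,0,0,26],[0,0,40,0,0,0,26],[0,0,40,0,0,0,26]],
  ],
)

```text
time: 25.65
tcp_pos: [0.5205, -0.409, 0.2465]
tool_rot: [0.981, 0.196, -0.002, -0.001]
ft_force: [-0.0, -0.3, -1.5]
width: 0.371
```

```bash
python3 go.py .522 -.4064 .147; python3 -c "
from h import *
im=save('wrist','pics/w11.png');s=bot.state();r=R.from_quat(s['tool_rot'])
print('cap',proj(im,s['tcp_pos']+r.apply([[0,0,-.009],[0,-.003,-.009]])),proj(im,[[.4381,-.2065,.075],[.4615,-.2625,.12],[.4903,-.3308,.135],[.522,-.4064,.03]]))"
```

```text
t 25.65 tcp [ 0.5205 -0.409   0.2465] F [-0.  -0.3 -1.5] w 0.371
shift [ 2.7 -1.5 99.5] turn [-0.2  0.2 -0.2]
cap [[324.80681321 288.94061485]
 [324.82921552 283.12884851]] [[325.84147425 -79.24570238]
 [326.14514175 -12.10688841]
 [326.38093058  95.84184529]
 [325.36809307 173.25349204]]
```

View pics/w11.png

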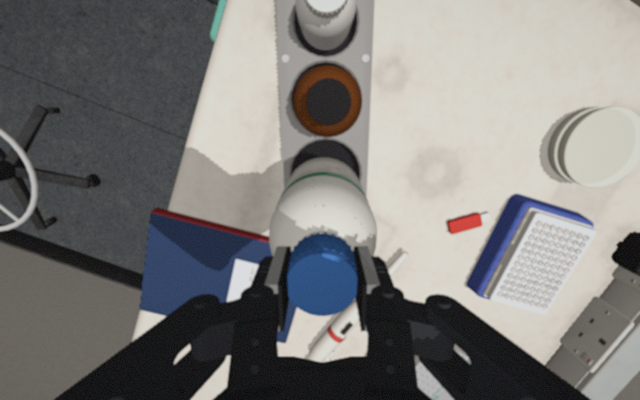

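```bash
python3 -c "
from h import *
d=dict(np.load('pics/w11.npz'))
u=np.array([.388,-.922,0]);h4=np.array([.522,-.4064,.03]);h3=np.array([.4903,-.3308,.03])
print('rim4 near',proj(d,[h4-.04*u]),'rim3 near/far',proj(d,[h3-.037*u,h3+.037*u]))
i=d['pixels'];print('col 325:',i[40:200,325].sum(1).tolist()); print('cap col322',i[220:330:3,322].tolist())"

```

```text
rim4 near [[325.35155339 137.75014313]] rim3 near/far [[325.41371324  60.02679962]
 [325.44518577 133.18364072]]
col 325: [291, 290, 282, 280, 283, 282, 281, 290, 286, 263, 188, 110, 87, 113, 127, 179, 288, 395, 442, 429, 380, 310, 225, 120, 97, 119, 162, 154, 168, 171, 174, 179, 185, 194, 178, 194, 197, 196, 164, 130, 119, 120, 116, 127, 127, 121, 126, 128, 119, 124, 134, 116, 122, 130, 127, 129, 133, 124, 121, 129, 124, 129, 118, 124, 119, 127, 126, 119, 126, 126, 120, 117, 111, 112, 113, 128, 128, 107, 111, 112, 120, 118, 119, 122, 120, 141, 148, 175, 171, 161, 161, 157, 147, 137, 126, 128, 207, 283, 303, 249, 161, 122, 132, 124, 129, 125, 129, 117, 134, 122, 109, 131, 129, 111, 116, 127, 168, 221, 294, 316, 337, 358, 376, 382, 377, 381, 372, 363, 355, 354, 350, 311, 244, 193, 234, 309, 372, 399, 404, 403, 410, 406, 408, 421, 435, 449, 467, 482, 501, 503, 522, 528, 535, 540, 548, 556, 556, 562, 572, 580]
cap col322 [[218, 217, 209], [218, 217, 209], [175, 173, 166], [170, 168, 159], [131, 131, 129], [30, 47, 80], [32, 56, 91], [37, 60, 98], [36, 66, 105], [39, 68, 109], [34, 61, 98], [51, 89, 139], [59, 100, 156], [49, 83, 130], [44, 80, 130], [46, 84, 131], [50, 84, 133], [45, 82, 130], [49, 83, 132], [49, 82, 129], [45, 81, 129], [48, 80, 129], [50, 85, 130], [48, 80, 128], [44, 79, 128], [47, 81, 129], [45, 80, 128], [50, 84, 130], [48, 81, 126], [52, 82, 129], [46, 78, 126], [44, 78, 127], [193, 188, 181], [217, 211, 202], [217, 212, 203], [212, 207, 198], [173, 166, 158]]
```

The rim edges show hole 4 about 3 mm further along the row than my estimate, and the held bottle sits about 2.5 mm short of the TCP. I correct by about 4.5 mm.

```bash
python3 go.py .5237 -.4107 .148
```

```text
t 25.7 tcp [ 0.5214 -0.4094  0.2481] F [ 1.5 -0.4 -2.6] w 0.367
shift [  1.8   2.1 100.1] turn [-0.   0.1 -0.2]
```

Request:
play_rows(
  rows=[
    [[2,2.5,0,0,0,0,26],[2,2.5,40,0,0,0,26],[2,2.5,70,0,0,0,26],[2,2.5,90,0,0,0,26],[2,2.5,100,0,0,0,26]],
  ],
)

```text
time: 26.2
tcp_pos: [0.5243, -0.4109, 0.1476]
tool_rot: [0.981, 0.196, -0.001, -0.0]
ft_force: [0.8, 0.2, -3.2]
width: 0.367
```

```bash
python3 go.py .5237 -.4107 .1465
```

```text
t 26.2 tcp [ 0.5243 -0.4109  0.1476] F [ 0.8  0.2 -3.2] w 0.367
shift [-0.5 -0.4  1.1] turn [-0.   0.1 -0.2]
```

Free descent, so release and lift away, back off, and check.

Request:
play_rows(
  rows=[
    [[0,0,1.5,0,0,0,26],[0,0,1.5,0,0,0,36],[0,0,1.5,0,0,0,45],[0,0,0,0,0,0,60],[0,0,0,0,0,0,70]],
  ],
)

```text
time: 26.7
tcp_pos: [0.5248, -0.4112, 0.1489]
tool_rot: [0.981, 0.196, -0.0, 0.001]
ft_force: [-0.3, 0.0, 0.0]
width: 0.82
```

Request:
play_rows(
  rows=[
    [[0,0,-10,0,0,0,75],[0,0,-50,0,0,0,75],[0,0,-100,0,0,0,75],[0,0,-150,0,0,0,75],[0,0,-160,0,0,0,75]],
  ],
)

```text
time: 27.2
tcp_pos: [0.5268, -0.4119, 0.3168]
tool_rot: [0.981, 0.196, 0.004, 0.004]
ft_force: [0.4, -0.1, 0.2]
width: 0.88
```

Request:
play_rows(
  rows=[
    [[-40,90,0,0,0,0,75],[-40,90,0,0,0,0,75],[-40,90,0,0,0,0,75],[-40,90,0,0,0,0,75],[-40,90,0,0,0,0,75]],
  ],
)

```text
time: 27.7
tcp_pos: [0.5249, -0.5092, 0.3177]
tool_rot: [0.981, 0.196, 0.004, 0.004]
ft_force: [0.6, 0.4, 0.4]
width: 0.879
```

```bash
python3 go.py .5 -.4 .3; python3 -c "
from h import *
im=save('wrist','pics/w12.png');t=bot.get_image('top')['pixels'];s=bot.get_image('side')['pixels']
w=cv2.resize(im['pixels'],None,fx=.8,fy=.8)
a=cv2.resize(t[150:240,160:360],(480,216));b=cv2.resize(s[140:300,220:440],(320,233))
o=np.zeros((560,800,3),np.uint8);o[:320,:512]=w;o[320:536,:480]=a;o[320:553,480:]=b
cv2.imwrite('pics/f.png',o[...,::-1])"
```

```text
t 27.7 tcp [ 0.5249 -0.5092  0.3177] F [0.6 0.4 0.4] w 0.879
shift [  19.  -110.6   16.8] turn [ 0.5 -0.4 -0.2]
```

View pics/f.png

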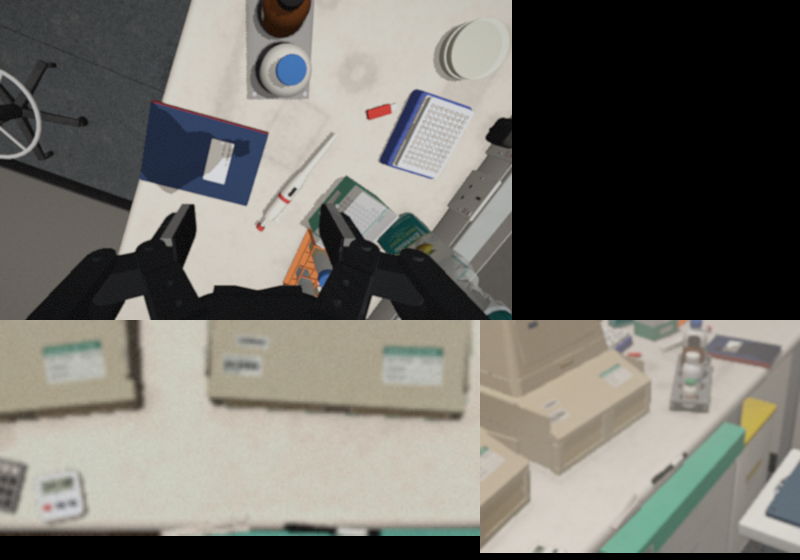

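```bash
python3 -c "
from h import *
d=dict(np.load('pics/w12.npz'));im=bot.get_image('side')
p=proj(d,[[.5227,-.409,.155],[.5227,-.409,.16]]);print('large cap wrist x.8',p*.8)
q=proj(im,[[.4381,-.2065,.075],[.4615,-.2625,.12],[.4910,-.3325,.135],[.5230,-.409,.155]]);print(q)
c=(360,120);s=im['pixels'][c[1]:c[1]+95,c[0]-25:c[0]+35,::-1]
t=bot.get_image('top')['pixels'][160:235,350:480,::-1]
s=cv2.resize(s,None,fx=5.5,fy=5.5,interpolation=2);t=cv2.resize(t,None,fx=3.5,fy=3.5,interpolation=2)
o=np.zeros((560,800,3),np.uint8);o[:s.shape[0],:s.shape[1]]=s;o[:t.shape[0],340:340+t.shape[1]]=t
cv2.imwrite('pics/f2.png',o)
print((q-[335,120])*5.5)"
```

```text
large cap wrist x.8 [[290.43225642  66.6202977 ]
 [291.03504602  66.41363576]]
[[364.74512035 181.11962942]
 [366.48216309 163.00148634]
 [367.82893829 151.45098843]
 [369.30685357 138.86390879]]
[[163.59816191 336.15796183]
 [173.15189697 236.50817489]
 [180.55916062 172.98043639]
 [188.68769462 103.75149836]]
```

```bash
python3 -c "
from h import *
a=bot.get_image('side')['pixels'][120:215,335:395].astype(int);r,g,b=a[...,0],a[...,1],a[...,2]
for n,m in(('blue',(b>r+40)&(b>g+15)),('green',(g>r+25)&(g>b+8)),('dark',a.sum(2)<130)):
    v,u=np.nonzero(m);print(n,len(u),u.mean()+335 if len(u) else '',v.min()+120 if len(u) else '',v.mean()+120 if len(u) else '')
print(bot.state()['ft_force'].round(1)); bot.sign_off()"
```

```text
blue 23 362.0869565217391 120 131.3913043478261
green 47 383.531914893617 181 205.44680851063828
dark 0   
[ 0.5  1.  -0.3]
the job is handed in; nothing more can be done
```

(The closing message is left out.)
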